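# Gauge three bored steel blocks and reject the tight one

### The job

The three steel rod blocks in the blue tray are back from the workshop, and one bore was not reamed right through. Take the go plug gauge from its stand and, working along the row from the left, push it gently into each bore until it stops (never with more than 40 N; the blocks lie loose, so feel for the hole). Then put the gauge back fully home in its stand and set the block in which it stopped half-way down flat in the red tray, without dropping it; leave the two good blocks in their pockets and do not disturb the other things on the counter.

Things in the scene. Friction and masses are not known exactly. Their poses are not given: they have to be found in the camera images.
- gauge: Go plug gauge, 100 mm long, 0.09 kg, upright in its stand. From below: steel pin 12 mm in diameter, 30 mm long, foot bevelled 1.5 mm; collar 21 mm in diameter, 4 mm thick, whose underside stops on the face of a bored part; hexagonal light-metal handle 16.6 mm across flats, 66 mm long, green ring at its foot. Origin: centre of the pin's lower end; +z up the gauge; flats face 30, 90, 150 degrees from its x.
- gauge_handle (a point): Point on the gauge's axis, 68 mm above the lower end of its pin, about the middle of the handle: grip here from above. Axes as the gauge.
- stand_hole (a point): The gauge stand: wooden block 56 x 84 x 34 mm, fixed, one upright hole 16 mm wide and 31 mm deep with a green ring round it. Point: centre of the hole's mouth, 34 mm above the counter. The gauge is home when its collar rests on the top face, its pin end 30 mm below this point. The stand may be left or right of the blue tray, the red tray is on the other side.
- tray: Blue inspection tray, fixed, 64 x 192 mm, three pockets 52 mm square in a row, 64 mm apart, floor 4 mm thick, lip 5 mm above the floor. Origin: centre of its underside. y runs along the row to the left pocket, x across the row, away from the robot. In each pocket lies one loose steel block (see pockets). Grip a block from above across the row (along x), by its upper 30 mm, clear of the lip.
- pocket_1 (a point): Left pocket of the blue tray (seen from the robot). Point: middle of its floor; axes as the tray. Each pocket holds a steel block 42 x 42 mm, 40 mm high, 0.35 to 0.6 kg, square to the tray within 0.05 rad but up to 3 mm off the pocket's middle in x and in y: block poses are not given. Rules name the blocks sound_block_1, sound_block_2, tight_block, and NAME_mid the point half-way up.
- pocket_2 (a point): Middle pocket, point as pocket_1. Every block has an upright bore in its middle, 14 mm wide at the top, with almost no lead-in: the pin enters only within about 2 mm of the bore's centre, else its foot stands on the top face, 40 mm above the pocket's floor. A light push (3 to 5 N) may shift a block by about 1 mm. Steel lands hard on steel: come down on a block at 10 to 15 mm/s with a force stop of 3 to 5 N.
- pocket_3 (a point): Right pocket, point as pocket_1. Two blocks are sound: the bore is 14 mm right through and the pin goes in its whole 30 mm, until the collar rests on the block. In the tight one the bore narrows to 9 mm, and the pin stops on that step 14 mm below the top face. The blocks look alike, and which lies in which pocket changes each time.
- reject: Red tray for rejects, fixed, 126 x 106 mm outside, 118 x 98 mm inside, wall 14 mm high, floor 4 mm thick, small tabs on the short sides. Origin: centre of its underside, on the counter; x along the longer side.
- caliper: Bystander: a sliding caliper lying flat behind the tray, 68 x 185 x 12 mm; origin at the centre of its underside.
- screw_pot: Bystander: an open metal pot of screws, 48 mm across, 21 mm high; origin at the centre of its underside.
- oil_bottle: Bystander: a white dropper bottle with a black pointed cap, 30 mm across, 76 mm high; origin at the centre of its underside.
- hex_key: Bystander: a black hex key lying flat, 32 x 87 x 5 mm; origin at the centre of its underside.

How it is judged:
On the way, in this order (a step that is already met when the one before it is completed fails the run):
1. the gauge was pushed into the bore of the block in the left pocket until it stopped (at least 26 mm deep in a sound block, 10 mm in the tight one) (horizontal distance between gauge and pocket_1 below 0.01 m and angle between gauge's own z axis and vertical below 0.15 rad and ((horizontal distance between gauge and sound_block_1_mid below 0.005 m and z of gauge in the frame of sound_block_1_mid below -0.006 m) or (horizontal distance between gauge and sound_block_2_mid below 0.005 m and z of gauge in the frame of sound_block_2_mid below -0.006 m) or (horizontal distance between gauge and tight_block_mid below 0.005 m and z of gauge in the frame of tight_block_mid below 0.01 m))), for 0.1 s.
2. the gauge was pushed into the bore of the block in the middle pocket until it stopped (at least 26 mm deep in a sound block, 10 mm in the tight one) (horizontal distance between gauge and pocket_2 below 0.01 m and angle between gauge's own z axis and vertical below 0.15 rad and ((horizontal distance between gauge and sound_block_1_mid below 0.005 m and z of gauge in the frame of sound_block_1_mid below -0.006 m) or (horizontal distance between gauge and sound_block_2_mid below 0.005 m and z of gauge in the frame of sound_block_2_mid below -0.006 m) or (horizontal distance between gauge and tight_block_mid below 0.005 m and z of gauge in the frame of tight_block_mid below 0.01 m))), for 0.1 s.
3. the gauge was pushed into the bore of the block in the right pocket until it stopped (at least 26 mm deep in a sound block, 10 mm in the tight one) (horizontal distance between gauge and pocket_3 below 0.01 m and angle between gauge's own z axis and vertical below 0.15 rad and ((horizontal distance between gauge and sound_block_1_mid below 0.005 m and z of gauge in the frame of sound_block_1_mid below -0.006 m) or (horizontal distance between gauge and sound_block_2_mid below 0.005 m and z of gauge in the frame of sound_block_2_mid below -0.006 m) or (horizontal distance between gauge and tight_block_mid below 0.005 m and z of gauge in the frame of tight_block_mid below 0.01 m))), for 0.1 s.
At the end, for the whole second after the job is handed in: The tight block stands flat (within 0.08 rad) in the red tray, the two sound blocks upright in pockets of the blue tray (within 9 mm of the middle), and the gauge upright and home in its stand (tip 26 mm or more below its top, within 5 mm of the hole axis), all at rest (x of tight_block_mid in the frame of reject between -0.042 and 0.042 m and y of tight_block_mid in the frame of reject between -0.032 and 0.032 m and z of tight_block_mid in the frame of reject below 0.028 m and angle between each of tight_block_mid, sound_block_1_mid, sound_block_2_mid's own z axis and vertical below 0.08 rad and linear speed of each of tight_block, gauge below 0.02 m/s and ((horizontal distance between sound_block_1_mid and pocket_1 below 0.009 m and z of sound_block_1_mid in the frame of pocket_1 below 0.025 m) or (horizontal distance between sound_block_1_mid and pocket_2 below 0.009 m and z of sound_block_1_mid in the frame of pocket_2 below 0.025 m) or (horizontal distance between sound_block_1_mid and pocket_3 below 0.009 m and z of sound_block_1_mid in the frame of pocket_3 below 0.025 m)) and ((horizontal distance between sound_block_2_mid and pocket_1 below 0.009 m and z of sound_block_2_mid in the frame of pocket_1 below 0.025 m) or (horizontal distance between sound_block_2_mid and pocket_2 below 0.009 m and z of sound_block_2_mid in the frame of pocket_2 below 0.025 m) or (horizontal distance between sound_block_2_mid and pocket_3 below 0.009 m and z of sound_block_2_mid in the frame of pocket_3 below 0.025 m)) and horizontal distance between gauge and stand_hole below 0.005 m and z of gauge in the frame of stand_hole below -0.026 m and angle between gauge's own z axis and vertical below 0.1 rad); the robot touches nothing.
It fails at once if the gauge pressed on a block with more than 40 N (contact force between gauge and sound_block_1 above 40 N or contact force between gauge and tight_block above 40 N or contact force between gauge and sound_block_2 above 40 N).
It fails at once if the block was dropped into the red tray (it came down on the tray's floor faster than 0.35 m/s) (horizontal distance between tight_block_mid and reject below 0.06 m and z of tight_block_mid in the frame of reject below 0.045 m and linear speed of tight_block above 0.35 m/s).
It fails at once if a sound block was lifted out of its pocket (height (world z) of any of sound_block_1_mid, sound_block_2_mid above 0.06 m).
It fails at once if a bystander was moved by more than 20 mm (distance of any of caliper, screw_pot, oil_bottle, hex_key from where it was at the start of the episode above 0.02 m).
It also fails if it takes over 72 s, if anything falls off the work surface, if the arm or the gripper's body presses on something with over 40 N, if the wrist force passes 120 N, or if a joint passes its speed limit or range.

### The arm

A 6-joint arm with a two-finger parallel gripper is mounted at the origin on a cart in front of the work surface, level with it; the furniture and walls round the work are solid. World frame = base frame: x ahead of the robot, y to its left, z up, the work surface at z = 0. Lengths are in m, angles in rad, forces in N, time in s.
With the tool pointing down it reaches from about 0.35 to 0.775 m from the base axis. Payload 7.3 kg.
Tool frame: the origin (TCP) lies midway between the tips of the shut fingers; the grasp point (between the pads) lies robot.grasp_offset behind it (robot.grasp_offset is the distance from the TCP to the grasp point, in m); z points along the fingers, x is the direction in which the jaws open and shut, and the axes are right-handed (so a half turn about z gives the same grasp; the last joint's range is limited). The gripper opens to 92 mm and grips with 3 to 60 N. Pads are 19 mm wide; open, the fingers measure 130 mm over their backs; the gripper's body (75 mm by 190 mm) begins 47 mm behind the grasp point.
Start: joints at [1.067, 0.342, 1.524, -0, 1.275, -0.146], TCP at [0.184, 0.492, 0.227] pointing down, gripper open.
Joint ranges: [-2.53, 2.53], [-0.77, 2.02], [0.04, 2.7], [-1, 4.14], [0.28, 2.66], [-3.11, 3.11]. Speed limits (rad/s): [2.57, 2.57, 3.14, 3.14, 3.14, 3.14].

### API

Orientations are given as [roll, pitch, yaw] about the fixed x, y, z axes, in that order (R = Rz(yaw) Ry(pitch) Rx(roll)).
In Python, from cell import robot gives the robot as it stands. The module is installed in compiled form; this text tells all that it offers.
- The arm moves only by the tool move_arm, never from a script. Its argument "increments" is a list of rows, each a list of 7 numbers: the finger opening in mm, from 0 to 91.8, then the shift along the tool's x, y, z in mm, then the turn, a rotation vector about the tool's x, y, z in rad. A call has 1 to 12 rows; each row shifts and turns the pose as measured when the row begins, along the tool's axes as they then stand; what a row does not reach is not made up. A row lasts 1/8 s, in which the tool goes at most 62.5 mm and 10.7 degrees, less where a joint would pass 70% of its speed; a pose out of reach is approached as far as the arm can. A call is refused whole if a number of a shift passes 62.5 or a number of a turn 0.188, either way. A call with a gripper value outside its range is refused whole. The fingers move at their own pace and stop on an object; "newtons" is the grip in N (left out, the last holds). Time passes only in rows, so rows that do not move let the fingers close. It gives the time, the measured TCP pose, the force and the opening at its end, in the units of the state.
- robot.observe(): the state, without advancing time (a new reading comes with each control period).
- robot.read_camera(name): name is "side" or "top"; returns a dict with "img" (400x640x3 uint8, red, green, blue), "fx", "fy", "cx", "cy" (pixels), "k1" (the pictures are not rectified: a ray, as slopes to the right and down, at radius r is drawn at 1 + k1 r^2 times it, then the intrinsics apply), "T" (4x4, takes a point from camera to world coordinates). Camera axes: x right, y down, z forward; pixel columns grow to the right and rows downward; lengths in m; the calibration is good to about 2 mm. A picture is of the moment at which its call begins. There is no depth.
- robot.hand_in(): hands the job in, once; it reports no verdict.
Trained networks look in the newest picture that a camera, given by its name, has taken for a name from the list of things; names that differ only in an ending like _2 or _b are one class to them, and where a whole thing is asked for, a point or a joint stands for the part that bears it (a point fixed in the world has none). Each returns a list of dicts, best first, with "conf" (0 to 1); they miss things now and then, are a little off and sometimes report something else, mostly with a low value. They report only what shows in the picture. A call takes as long as a camera call.
- robot.look_for(thing, camera): "rect" ([left, top, width, height] in pixels, round what is visible of it).
The state is a dict: "time": time; "qpos": joint angles; "qvel": joint speeds; "joint_efforts": joint torques, N m; "tool_pos": TCP position; "tool_rot": TCP orientation; "contact_force": force on the tool from outside, world axes, zero at the start; "torque": the same for the moment, N m; "opening": finger opening in m.
Only numpy, scipy, OpenCV 4.12 (cv2) and the standard library are available. Lean on these libraries where they do the work, as an engineer would, in place of code of your own. Each camera call takes 0.05 s, during which the arm holds its last target.

## Working session

There is one attempt and no reset: what is moved stays moved. The work goes in short steps, Python scripts to look and compute and a tool call to move; the robot and the scene stay as the last step left them, time stands still between calls to the robot, and variables do not carry over. Pictures are saved under pics/ and viewed, and the job is handed in when it is done.

Besides the shell and the picture viewer there is one more tool, called after ">>>" by a JSON object that holds its "api" and its "payload", one argument or row to a line. move_arm: Moves the arm, as the interface text tells. Its arguments: {"type":"object","properties":{"increments":{"type":"array"},"newtons":{"type":"number"}},"required":["increments"]}

```bash
mkdir -p pics; python3 - <<'E'
from cell import robot
import cv2
print(robot.observe(), robot.grasp_offset)
for n in ("top","side"):
    c=robot.read_camera(n); print(n,{k:c[k] for k in c if k!="img"})
    cv2.imwrite(f"pics/{n}0.png",c["img"][:,:,::-1])
    for t in ("gauge","stand_hole","tray","pocket_1","reject","caliper","screw_pot","oil_bottle","hex_key","tight_block"):
        try: print(t,robot.look_for(t,n)[:3])
        except Exception as e: print(t,e)
print(robot.observe()["time"])
E
```

```text
{'time': 0.0, 'qpos': array([ 1.06702308e+00,  3.42722875e-01,  1.52500569e+00, -1.39826551e-05,
        1.27539870e+00, -1.45992774e-01]), 'qvel': array([ 4.44027182e-04, -2.92917056e-04, -1.74560673e-04,  3.43963134e-05,
       -1.15732809e-03,  5.89585257e-04]), 'joint_efforts': array([ 2.74539962e-04, -4.31253433e+01, -2.44212574e+01,  7.18394620e-02,
        5.61128114e-02, -1.38628261e-04]), 'tool_pos': array([0.183636  , 0.49140609, 0.22604884]), 'tool_rot': array([-3.14138263e+00,  1.52023669e-03,  1.21302010e+00]), 'contact_force': array([-0.95032896, -0.36667434, -0.20305515]), 'torque': array([-0.02539065,  0.01968673, -0.03549071]), 'opening': 0.09209012993030515} 0.0188
top {'fx': 504.5821466387891, 'fy': 504.5821466387891, 'cx': 314.6962249911643, 'cy': 203.36203809977357, 'k1': -0.014182128091601543, 'T': array([[ 6.76346236e-03, -9.98293729e-01,  5.79990130e-02,
         4.58883312e-01],
       [-9.99977059e-01, -6.77361888e-03,  2.14820949e-05,
         2.56918770e-03],
       [ 3.71417769e-04, -5.79978277e-02, -9.98316640e-01,
         1.16529722e+00],
       [ 0.00
[... 1209 characters left out ...]
        ,  1.        ]])}
gauge [{'rect': [323.7, 248.5, 10.5, 28.2], 'conf': 0.54}]
stand_hole []
tray [{'rect': [300.2, 195.3, 30.1, 45.5], 'conf': 0.87}, {'rect': [356.8, 200.9, 44.6, 37.6], 'conf': 0.45}]
pocket_1 [{'rect': [299.4, 198.4, 30.8, 41.1], 'conf': 0.89}]
reject [{'rect': [271.5, 155.2, 43.3, 22.8], 'conf': 0.93}, {'rect': [355.7, 200.4, 46.5, 37.4], 'conf': 0.65}]
caliper [{'rect': [357.7, 199.2, 44.1, 35.4], 'conf': 0.68}]
screw_pot [{'rect': [303.2, 200.1, 26.6, 38.4], 'conf': 0.4}]
oil_bottle [{'rect': [268.5, 204.3, -4.7, 2.9], 'conf': 0.28}]
hex_key []
tight_block it knows: caliper, gauge, gauge_handle, hex_key, oil_bottle, pocket, reject, screw_pot, stand_hole, tray
1.0
```

```bash
python3 - <<'E'
import cv2
t=cv2.imread("pics/top0.png"); s=cv2.imread("pics/side0.png")
cv2.imwrite("pics/t_a.png",cv2.resize(t[100:300,140:480],None,fx=2.35,fy=2.35,interpolation=cv2.INTER_CUBIC))
cv2.imwrite("pics/t_b.png",cv2.resize(t[170:240,265:470],None,fx=3.9,fy=3.9,interpolation=cv2.INTER_CUBIC))
cv2.imwrite("pics/s_a.png",cv2.resize(s[130:310,240:440],None,fx=3.2,fy=3.2,interpolation=cv2.INTER_CUBIC))
E
```

```text
(no output)
```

View pics/t_a.png

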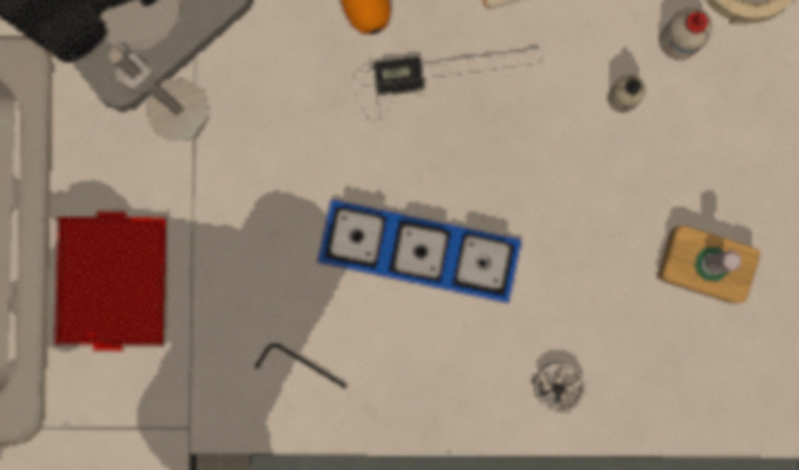

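View pics/t_b.png

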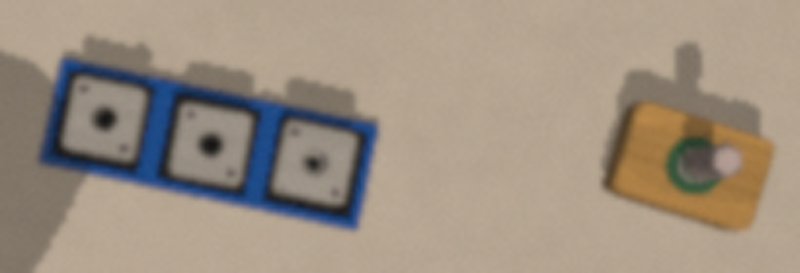

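View pics/s_a.png

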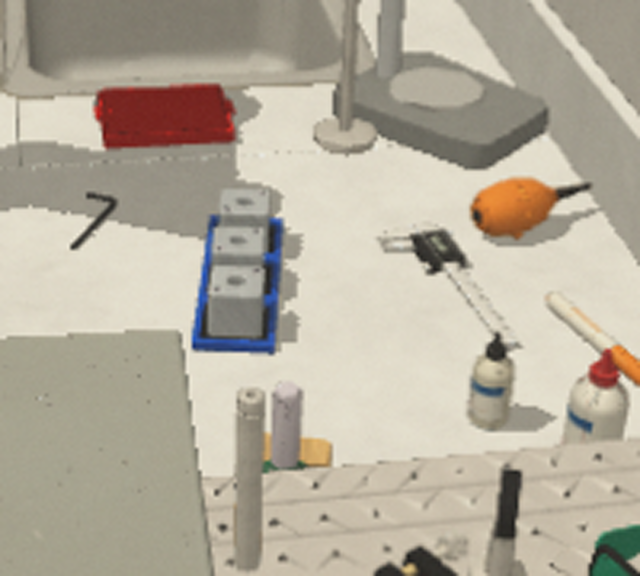

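```bash
cat > h.py <<'E'
import numpy as np, cv2
C={"top":dict(f=504.5821466387891,cx=314.6962249911643,cy=203.36203809977357,k1=-0.014182128091601543,T=np.array([[6.76346236e-03,-9.98293729e-01,5.79990130e-02,4.58883312e-01],[-9.99977059e-01,-6.77361888e-03,2.14820949e-05,2.56918770e-03],[3.71417769e-04,-5.79978277e-02,-9.98316640e-01,1.16529722e+00]])),
"side":dict(f=472.56006725586656,cx=324.31952289124916,cy=195.69930008552328,k1=-0.10862677949549451,T=np.array([[0.9863096,-0.06120179,0.15312645,0.35745545],[-0.16300181,-0.50246973,0.84909044,-1.03366712],[0.02497556,-0.86242594,-0.50556672,0.68031769]]))}
def p2w(cam,uv,z):
    c=C[cam]; d=(np.array(uv)-[c["cx"],c["cy"]])/c["f"]; s=d.copy()
    for _ in range(20): s=d/(1+c["k1"]*(s@s))
    r=c["T"][:,:3]@np.r_[s,1]; o=c["T"][:,3]
    return o+r*(z-o[2])/r[2]
def w2p(cam,p):
    c=C[cam]; q=c["T"][:,:3].T@(np.array(p)-c["T"][:,3]); s=q[:2]/q[2]
    return s*(1+c["k1"]*(s@s))*c["f"]+[c["cx"],c["cy"]]
E
python3 - <<'E'
from h import *
t=cv2.imread("pics/top0.png").astype(float); s=cv2.imread("pics/side0.png").astype(float)
g=t.mean(2)
# bores top: approx
for u,v in ((265+105/3.9,170+118/3.9),(265+210/3.9,170+145/3.9),(265+315/3.9,170+162/3.9)):
    for it in range(4):
        x0,y0=int(round(u-5)),int(round(v-5)); w=g[y0:y0+11,x0:x0+11]
        yy,xx=np.mgrid[y0:y0+11,x0:x0+11]; m=np.clip(150-w,0,None)*(np.hypot(xx-u,yy-v)<4.5)
        u,v=(m*xx).sum()/m.sum(),(m*yy).sum()/m.sum()
    print("bore",u,v,p2w("top",(u,v),.044)); 
    # block top by bright blob
hsv=cv2.cvtColor(t.astype(np.uint8),cv2.COLOR_BGR2HSV)
bl=((hsv[...,0]>95)&(hsv[...,0]<125)&(hsv[...,1]>130)).astype(np.uint8)
def rect(m,z,name):
    n,l,st,c=cv2.connectedComponentsWithStats(m)
    i=1+np.argmax(st[1:,4]); cn=cv2.findContours((l==i).astype(np.uint8),0,cv2.CHAIN_APPROX_NONE)[0][0]
    r=cv2.minAreaRect(cn); print(name,r,p2w("top",r[0],z)); b=cv2.boxPoints(r)
    for q in b: print("  ",p2w("top",q,z).round(4))
rect(bl,.009,"tray")
rect((((hsv[...,0]<8)|(hsv[...,0]>172))&(hsv[...,1]>170)&(np.arange(640)<230)).astype(np.uint8),.014,"red")
# blocks
gm=((hsv[...,1]<45)&(g>120)).astype(np.uint8); gm[:, :270]=0; gm[:,365:]=0; gm[:183]=0; gm[228:]=0
# only inside tray hull
cn=np.argwhere(bl[170:240,265:370])[:,::-1]+[265,170]; hull=cv2.convexHull(cn.astype(np.int32)); hm=np.zeros_like(gm); cv2.fillConvexPoly(hm,hull,1); gm&=hm
n,l,st,c=cv2.connectedComponentsWithStats(gm)
for i in range(1,n):
    if st[i,4]>100:
        k=cv2.findContours((l==i).astype(np.uint8),0,cv2.CHAIN_APPROX_NONE)[0][0]; r=cv2.minAreaRect(k); print("block",r,p2w("top",r[0],.044))
# stand green ring & handle top
gr=((hsv[...,0]>60)&(hsv[...,0]<100)&(hsv[...,1]>70)); gr[:,:420]=0; gr[:,470:]=0; gr[:190]=0; gr[235:]=0
ys,xs=np.nonzero(gr); e=cv2.minEnclosingCircle(np.c_[xs,ys].astype(np.float32)); print("ring",len(xs),e,p2w("top",e[0],.034))
wd=((hsv[...,0]>10)&(hsv[...,0]<25)&(hsv[...,1]>100)); wd[:,:415]=0; wd[:,470:]=0; wd[:190]=0; wd[235:]=0
rect(wd.astype(np.uint8),.034,"wood")
print("handle top",p2w("top",(265+728/3.9,170+160/3.9),.104))
print("side handle top",p2w("side",(240+287/3.2,130+390/3.2),.104))
for q in ((245,203),(238,240),(236,281)): print("side bore",p2w("side",(240+q[0]/3.2,130+q[1]/3.2),.044))
E
```

```text
bore 291.4141592920354 200.00786627335296 [0.53115704 0.05448879 0.044     ]
bore 318.63224107665303 206.68500097522914 [ 0.51668019 -0.00621474  0.044     ]
bore 345.29734145254724 211.5275508688549 [ 0.50629809 -0.06558687  0.044     ]
tray ((318.0699157714844, 206.2421112060547), (81.57881164550781, 26.234464645385742), 11.9761323928833) [ 0.51949311 -0.00519215  0.009     ]
   [0.5088 0.0925 0.009 ]
   [0.568  0.0806 0.009 ]
   [ 0.5302 -0.103   0.009 ]
   [ 0.4712 -0.0906  0.009 ]
red ((186.5, 219.5), (57.0, 45.0), 90.0) [0.48687655 0.29503535 0.014     ]
   [0.5518 0.3481 0.014 ]
   [0.5525 0.2448 0.014 ]
   [0.4224 0.2424 0.014 ]
   [0.4216 0.345  0.014 ]
block ((291.3077087402344, 199.96153259277344), (17.454336166381836, 17.454336166381836), 11.309932708740234) [0.53125883 0.05472682 0.044     ]
block ((318.6600036621094, 206.6199951171875), (17.44133186340332, 17.62021827697754), 10.30484676361084) [ 0.51682544 -0.0062756   0.044     ]
block ((345.3235778808594, 211.29412841796875), (17.679834365844727, 17.788297653198242), 12.528807640075684) [ 0.50681804 -0.06564353  0.044     ]
ring 18 ((442.4210510253906, 211.7105255126953), 5.884785175323486) [ 0.5077731  -0.28438848  0.034     ]
wood ((441.4281921386719, 211.97731018066406), (38.845943450927734, 25.295032501220703), 17.52556800842285) [ 0.50715858 -0.28214979  0.034     ]
   [ 0.4929 -0.2319  0.034 ]
   [ 0.5473 -0.2493  0.034 ]
   [ 0.5215 -0.3326  0.034 ]
   [ 0.4672 -0.3149  0.034 ]
handle top [ 0.50632245 -0.28616677  0.104     ]
side handle top [ 0.50634118 -0.28724149  0.104     ]
side bore [0.53145419 0.04937679 0.044     ]
side bore [ 0.51701802 -0.00859756  0.044     ]
side bore [ 0.50672095 -0.0681565   0.044     ]
```

```bash
python3 - <<'E'
import cv2, numpy as np
t=cv2.imread("pics/top0.png"); s=cv2.imread("pics/side0.png")
a=cv2.resize(t[190:235,415:470],None,fx=9,fy=9,interpolation=cv2.INTER_NEAREST)
b=cv2.resize(s[240:285,310:350],None,fx=9,fy=9,interpolation=cv2.INTER_NEAREST)
cv2.imwrite("pics/z1.png",np.hstack([a,b[:a.shape[0]]])[:, :800])
b=cv2.resize(s[185:245,290:335],None,fx=9,fy=9,interpolation=cv2.INTER_NEAREST)
cv2.imwrite("pics/z2.png",b)
E
```

```text
(no output)
```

View pics/z1.png

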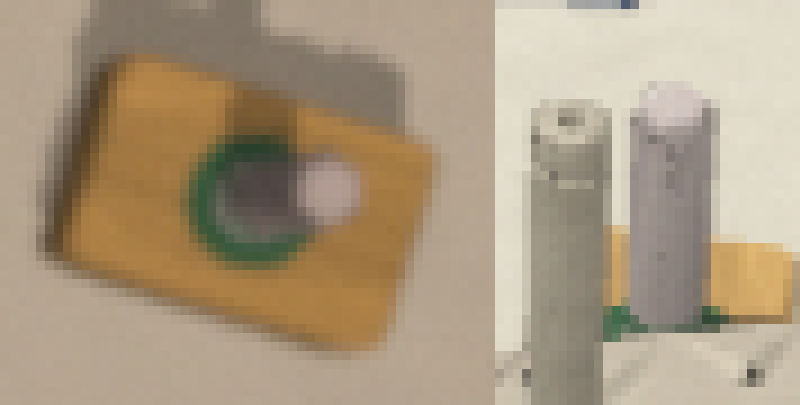

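View pics/z2.png

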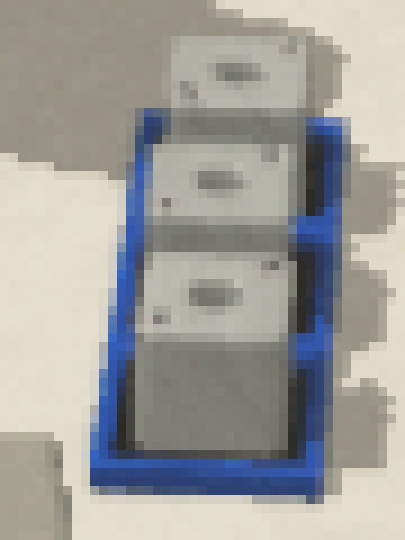

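```bash
python3 - <<'E'
from h import *
for c,q,z in (("top",(450.9,210.6),.104),("top",(442.8,211.7),.034),("side",(329.2,251.5),.104),("side",(315.9,192.6),.044),("side",(313.7,204.7),.044),("side",(313.1,217.4),.044),("side",(324.3,256.2-.0),.104)): print(c,q,p2w(c,q,z).round(4))
# tool pose deltas
E
```

```text
top (450.9, 210.6) [ 0.5072 -0.2846  0.104 ]
top (442.8, 211.7) [ 0.5078 -0.2852  0.034 ]
side (329.2, 251.5) [ 0.5056 -0.2859  0.104 ]
side (315.9, 192.6) [0.5304 0.054  0.044 ]
side (313.7, 204.7) [ 0.5155 -0.0069  0.044 ]
side (313.1, 217.4) [ 0.5054 -0.0661  0.044 ]
side (324.3, 256.2) [ 0.4933 -0.2998  0.104 ]
```

```bash
python3 - <<'E'
import cv2
for n in("top","side"):
    t=cv2.imread(f"pics/{n}0.png"); cv2.imwrite(f"pics/{n}f.png",cv2.resize(t,None,fx=1.25,fy=1.25))
E
```

```text
(no output)
```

View pics/topf.png

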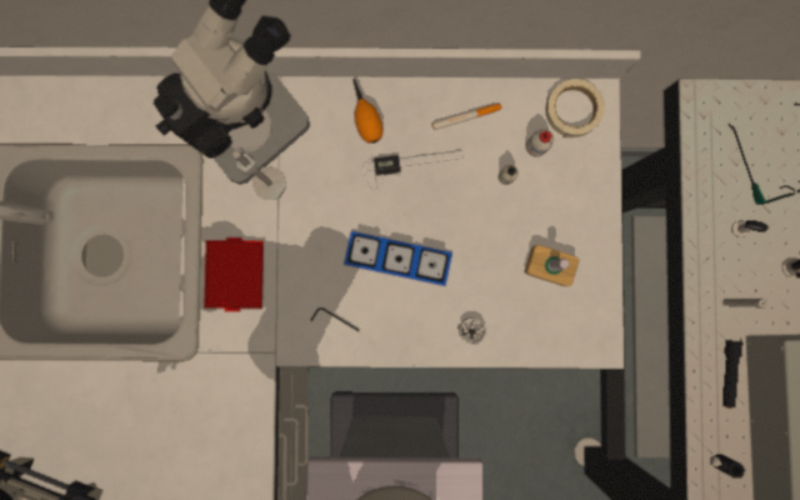

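View pics/sidef.png

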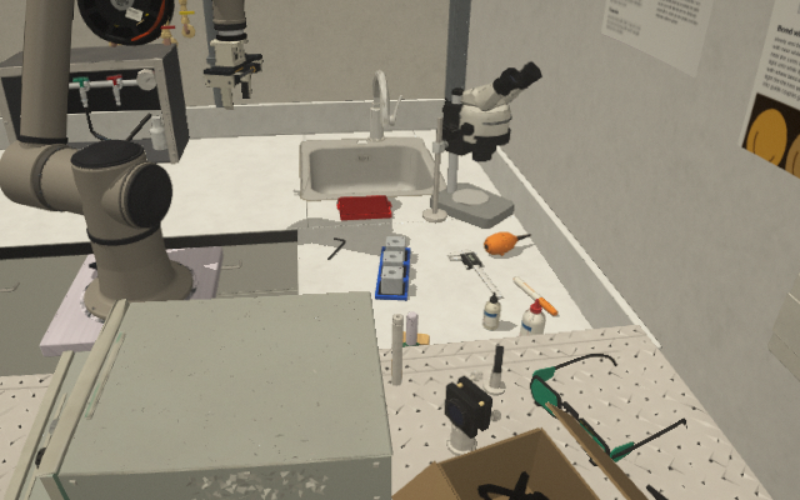

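```bash
cat > plan.py <<'E'
import numpy as np, sys
def plan(p,yaw,wps,op,step=60,turn=0.18):
    """wps: list of (x,y,z,yaw)"""
    p=np.array(p,float)*1; rows=[]
    for w in wps:
        while True:
            d=(np.array(w[:3])-p)*1000; dy=w[3]-yaw
            if np.linalg.norm(d)<.3 and abs(dy)<.005: break
            n=np.linalg.norm(d); d=d*min(1,step/max(n,1e-9)); dy=np.clip(dy,-turn,turn)
            c,s=np.cos(yaw),np.sin(yaw)
            rows.append([op]+[round(float(v),1) for v in (c*d[0]+s*d[1],s*d[0]-c*d[1],-d[2])]+[0,0,round(float(-dy),3)])
            p=p+d/1000; yaw+=dy
    return rows
def now():
    from cell import robot
    o=robot.observe(); r=o["tool_rot"]
    return o["tool_pos"],r[2],o
if __name__=="__main__":
    op=float(sys.argv[1]); step=float(sys.argv[2]); wps=eval(sys.argv[3])
    p,y,o=now(); print(o["time"],p.round(4),o["tool_rot"].round(4),o["contact_force"].round(1),round(o["opening"],4))
    for r in plan(p,y,wps,op,step): print(r)
E
python3 plan.py 91 60 "[(.38,.28,.2,.6),(.49,0,.16,-.203),(.5065,-.285,.15,-.203)]"
```

```text
1.0 [0.1838 0.4918 0.2268] [-3.1416e+00 -2.0000e-04  1.2130e+00] [-0.6  0.2  0.3] 0.0916
[91.0, -26.8, 53.4, 5.5, 0, 0, 0.18]
[91.0, -16.8, 57.3, 5.5, 0, 0, 0.18]
[91.0, -6.3, 59.4, 5.5, 0, 0, 0.18]
[91.0, 4.4, 59.6, 5.5, 0, 0, 0.073]
[91.0, 7.3, 49.2, 4.6, 0, 0, -0.0]
[91.0, -13.3, 58.0, 7.9, 0, 0, 0.18]
[91.0, -2.7, 59.4, 7.9, 0, 0, 0.18]
[91.0, 8.0, 58.9, 7.9, 0, 0, 0.18]
[91.0, 18.4, 56.6, 7.9, 0, 0, 0.18]
[91.0, 28.2, 52.4, 7.9, 0, 0, 0.083]
[91.0, 1.9, 2.9, 0.5, 0, 0, -0.0]
[91.0, 15.5, 57.9, 2.1, 0, 0, -0.0]
[91.0, 15.5, 57.9, 2.1, 0, 0, -0.0]
[91.0, 15.5, 57.9, 2.1, 0, 0, -0.0]
[91.0, 15.5, 57.9, 2.1, 0, 0, -0.0]
[91.0, 11.8, 44.1, 1.6, 0, 0, -0.0]
```

>>> {"api": "move_arm", "payload": {
  "increments": [
    [91,-27,53,5.5,0,0,0.18],
    [91,-17,57,5.5,0,0,0.18],
    [91,-6,59,5.5,0,0,0.18],
    [91,4.5,59.5,5.5,0,0,0.073],
    [91,7,49,5,0,0,0],
    [91,-13,58,8,0,0,0.18],
    [91,-3,59,8,0,0,0.18],
    [91,8,59,8,0,0,0.18],
    [91,18,57,8,0,0,0.18],
    [91,28,52,8,0,0,0.083]
  ]
}}

```text
time: 2.25
tool_pos: [0.4875, -0.0108, 0.1589]
tool_rot: [-3.135, -0.007, -0.241]
contact_force: [1.1, 1.1, -0.0]
opening: 0.0909
```

```bash
python3 plan.py 50 60 "[(.5065,-.285,.135,-.203)]"
```

```text
2.25 [ 0.4875 -0.0108  0.1589] [-3.1353 -0.0069 -0.2411] [ 1.1  1.1 -0. ] 0.0909
[50.0, 18.2, 56.9, 5.2, 0, 0, -0.038]
[50.0, 16.1, 57.6, 5.2, 0, 0, -0.0]
[50.0, 16.1, 57.6, 5.2, 0, 0, -0.0]
[50.0, 16.1, 57.6, 5.2, 0, 0, -0.0]
[50.0, 9.6, 34.4, 3.1, 0, 0, -0.0]
```

>>> {"api": "move_arm", "payload": {
  "increments": [
    [50,18,57,5,0,0,-0.038],
    [50,16,58,5,0,0,0],
    [50,16,58,5,0,0,0],
    [50,16,58,5,0,0,0],
    [50,10,34,3,0,0,0],
    [50,0,0,0,0,0,0]
  ]
}}

```text
time: 3.0
tool_pos: [0.5068, -0.3, 0.1333]
tool_rot: [-3.136, -0.01, -0.209]
contact_force: [-0.6, 1.0, 0.8]
opening: 0.0503
```

```bash
python3 plan.py 50 30 "[(.5065,-.285,.0535,-.203)]"
```

```text
3.0 [ 0.5068 -0.3     0.1333] [-3.136  -0.0097 -0.209 ] [-0.6  1.   0.8] 0.0503
[50.0, -1.3, -5.4, 29.5, 0, 0, -0.006]
[50.0, -1.2, -5.4, 29.5, 0, 0, -0.0]
[50.0, -0.9, -3.8, 20.8, 0, 0, -0.0]
```

```bash
cat > tgt.py <<'E'
import sys,numpy as np
from scipy.spatial.transform import Rotation as R
from cell import robot
o=robot.observe(); Rc=R.from_euler("xyz",o["tool_rot"])
w=eval(sys.argv[1])
Rt=R.from_euler("xyz",[np.pi,0,w[3]])
print("t",o["time"],o["tool_pos"].round(4),o["tool_rot"].round(4),"F",o["contact_force"].round(1),o["torque"].round(2),"op",round(o["opening"],4))
print("shift mm",((Rc.inv().apply(np.array(w[:3])-o["tool_pos"]))*1000).round(1),"turn",(Rc.inv()*Rt).as_rotvec().round(4))
E
python3 tgt.py "(.5065,-.285,.1333,-.203)"
```

```text
t 3.0 [ 0.5068 -0.3     0.1333] [-3.136  -0.0097 -0.209 ] F [-0.6  1.   0.8] [-0.11  0.13 -0.03] op 0.0503
shift mm [ -3.4 -14.6   0. ] turn [-0.0056 -0.0097 -0.0059]
```

>>> {"api": "move_arm", "payload": {
  "increments": [
    [50,-3.4,-14.6,0,-0.006,-0.01,-0.006],
    [50,0,0,0,0,0,0],
    [50,0,0,0,0,0,0]
  ]
}}

```text
time: 3.38
tool_pos: [0.5065, -0.2807, 0.1336]
tool_rot: [-3.141, 0.002, -0.2]
contact_force: [-0.1, -0.6, -0.0]
opening: 0.0496
```

```bash
python3 tgt.py "(.5065,-.285,.0535,-.203)"
```

```text
t 3.375 [ 0.5065 -0.2807  0.1336] [-3.1413e+00  2.0000e-03 -1.9980e-01] F [-0.1 -0.6 -0. ] [-0.1   0.05  0.03] op 0.0496
shift mm [ 1.   4.3 80.1] turn [-0.0003  0.002   0.0032]
```

>>> {"api": "move_arm", "payload": {
  "increments": [
    [50,1,3.5,20,0,0,0],
    [50,0,0,25,0,0,0],
    [50,0,0,20,0,0,0],
    [50,0,0,6,0,0,0],
    [50,0,0,1,0,0,0]
  ]
}}

```text
time: 4.0
tool_pos: [0.5089, -0.2815, 0.0624]
tool_rot: [3.14, -0.002, -0.194]
contact_force: [0.8, 0.4, 0.0]
opening: 0.0503
```

```bash
python3 tgt.py "(.5065,-.285,.0535,-.203)"
```

```text
t 4.0 [ 0.5089 -0.2815  0.0624] [ 3.140e+00 -2.400e-03 -1.941e-01] F [0.8 0.4 0. ] [-0.09  0.03 -0.  ] op 0.0503
shift mm [-1.7  3.9  8.9] turn [ 0.0016 -0.0024  0.0089]
```

>>> {"api": "move_arm", "payload": {
  "increments": [
    [50,-1.7,3.9,7,0,0,0.009],
    [50,0,0,0,0,0,0],
    [50,0,0,0,0,0,0]
  ]
}}

```text
time: 4.38
tool_pos: [0.5072, -0.2857, 0.0567]
tool_rot: [3.139, -0.005, -0.203]
contact_force: [0.9, -0.2, -0.3]
opening: 0.0498
```

```bash
python3 tgt.py "(.5065,-.285,.0535,-.203)";python3 - <<'E'
from cell import robot
import cv2
c=robot.read_camera("top")["img"]; cv2.imwrite("pics/g1.png",cv2.resize(c[170:260,390:500,::-1],None,fx=7,fy=6.6))
E
python3 tgt.py "(.5065,-.285,.0535,-.203)"
```

```text
t 4.375 [ 0.5072 -0.2857  0.0567] [ 3.1387 -0.0051 -0.2035] F [ 0.9 -0.2 -0.3] [-0.09  0.09  0.03] op 0.0498
shift mm [-0.8 -0.6  3.2] turn [ 0.0029 -0.0051 -0.0005]
t 4.425 [ 0.5071 -0.2857  0.0567] [ 3.1388 -0.0049 -0.2034] F [-0.7  1.2  0.5] [-0.09  0.05  0.02] op 0.0501
shift mm [-0.7 -0.6  3.2] turn [ 0.0028 -0.0049 -0.0004]
```

>>> {"api": "move_arm", "payload": {
  "increments": [
    [50,-0.7,-0.6,2.5,0.003,-0.005,0],
    [14,0,0,0,0,0,0],
    [14,0,0,0,0,0,0],
    [14,0,0,0,0,0,0],
    [14,0,0,0,0,0,0],
    [14,0,0,0,0,0,0]
  ],
  "newtons": 30
}}

```text
time: 5.18
tool_pos: [0.5067, -0.2851, 0.0544]
tool_rot: [-3.141, -0.0, -0.203]
contact_force: [-0.5, -0.4, -0.7]
opening: 0.0177
```

```bash
python3 tgt.py "(.5065,-.285,.0535,-.203)"
```

```text
t 5.175 [ 0.5067 -0.2851  0.0544] [-3.1415e+00 -2.0000e-04 -2.0340e-01] F [-0.5 -0.4 -0.7] [-0.11  0.06  0.04] op 0.0177
shift mm [-0.2 -0.   0.9] turn [-0.0001 -0.0002 -0.0004]
```

>>> {"api": "move_arm", "payload": {
  "increments": [
    [10,0,0,0,0,0,0],
    [10,0,0,0,0,0,0]
  ],
  "newtons": 40
}}

```text
time: 5.42
tool_pos: [0.5067, -0.285, 0.0544]
tool_rot: [-3.141, -0.0, -0.203]
contact_force: [0.5, 1.0, -0.1]
opening: 0.0179
```

```bash
python3 - <<'E'
from cell import robot
import cv2,numpy as np
print(robot.observe()["opening"])
c=robot.read_camera("side")["img"][:,:,::-1]; cv2.imwrite("pics/g2.png",cv2.resize(c[200:290,290:380],None,fx=6,fy=6))
print(robot.observe()["opening"])
E
```

```text
0.01793554161688249
0.017696726529319768
```

View pics/g2.png

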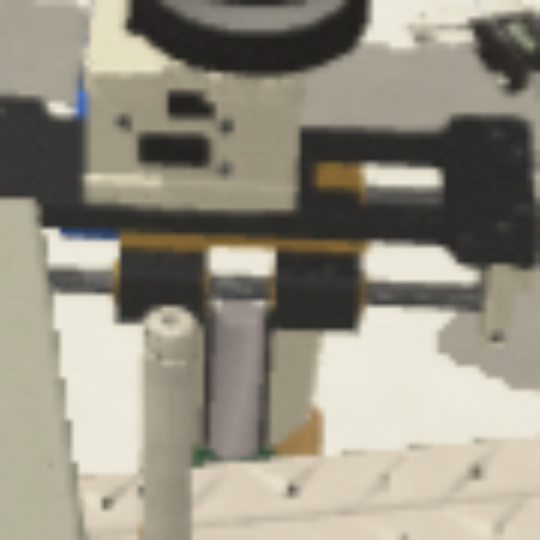

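>>> {"api": "move_arm", "payload": {
  "increments": [
    [26,0,0,0,0,0,0],
    [26,0,0,0,0,0,0.103],
    [26,0,0,0,0,0,0],
    [12,0,0,0,0,0,0],
    [12,0,0,0,0,0,0],
    [12,0,0,0,0,0,0]
  ],
  "newtons": 40
}}

```text
time: 6.22
tool_pos: [0.5067, -0.285, 0.0544]
tool_rot: [-3.142, -0.0, -0.304]
contact_force: [-0.6, -0.1, -1.0]
opening: 0.0174
```

```bash
python3 tgt.py "(.5065,-.285,.0535,-.306)"
```

```text
t 6.225 [ 0.5067 -0.285   0.0544] [-3.1415e+00 -2.0000e-04 -3.0430e-01] F [-0.6 -0.1 -1. ] [-0.09  0.02 -0.02] op 0.0174
shift mm [-0.2  0.   0.9] turn [-0.0001 -0.0002  0.0017]
```

>>> {"api": "move_arm", "payload": {
  "increments": [
    [26,0,0,0,0,0,0],
    [26,0,0,0,0,0,0.1],
    [26,0,0,0,0,0,0],
    [12,0,0,0,0,0,0],
    [12,0,0,0,0,0,0],
    [12,0,0,0,0,0,0],
    [12,0,0,0,0,0,0]
  ],
  "newtons": 40
}}

```text
time: 7.1
tool_pos: [0.5067, -0.285, 0.0544]
tool_rot: [-3.141, -0.0, -0.401]
contact_force: [0.1, 0.1, 0.2]
opening: 0.017
```

```bash
python3 tgt.py "(.5065,-.285,.0535,-.406)"
```

```text
t 7.1 [ 0.5067 -0.285   0.0544] [-3.1415e+00 -1.0000e-04 -4.0100e-01] F [0.1 0.1 0.2] [-0.1   0.07  0.02] op 0.017
shift mm [-0.2  0.   0.9] turn [-0.0001 -0.0001  0.005 ]
```

>>> {"api": "move_arm", "payload": {
  "increments": [
    [10,0,0,-8,0,0,0],
    [10,0,0,-20,0,0,0],
    [10,0,0,-25,0,0,0],
    [10,0,0,-12,0,0,0],
    [10,0,0,-2,0,0,0]
  ]
}}

```text
time: 7.72
tool_pos: [0.5063, -0.2847, 0.1239]
tool_rot: [-3.141, 0.001, -0.4]
contact_force: [-0.3, -0.5, -1.3]
opening: 0.0169
```

```bash
python3 plan.py 10 55 "[(.5308,.0543,.130,-.4)]"; python3 - <<'E'
from cell import robot
import cv2
for n,(a,b,c,d) in {"side":(190,280,280,380),"top":(160,260,400,500)}.items():
    i=robot.read_camera(n)["img"][:,:,::-1]; cv2.imwrite(f"pics/g3{n}.png",cv2.resize(i[a:b,c:d],None,fx=6,fy=6,interpolation=cv2.INTER_NEAREST))
E
```

```text
7.725 [ 0.5063 -0.2847  0.1239] [-3.1411e+00  1.3000e-03 -4.0050e-01] [-0.3 -0.5 -1.3] 0.0169
[10.0, -17.7, -52.1, -1.0, 0, 0, -0.0]
[10.0, -17.7, -52.1, -1.0, 0, 0, -0.0]
[10.0, -17.7, -52.1, -1.0, 0, 0, -0.0]
[10.0, -17.7, -52.1, -1.0, 0, 0, -0.0]
[10.0, -17.7, -52.1, -1.0, 0, 0, -0.0]
[10.0, -17.7, -52.1, -1.0, 0, 0, -0.0]
[10.0, -3.2, -9.4, -0.2, 0, 0, -0.0]
```

View pics/g3side.png

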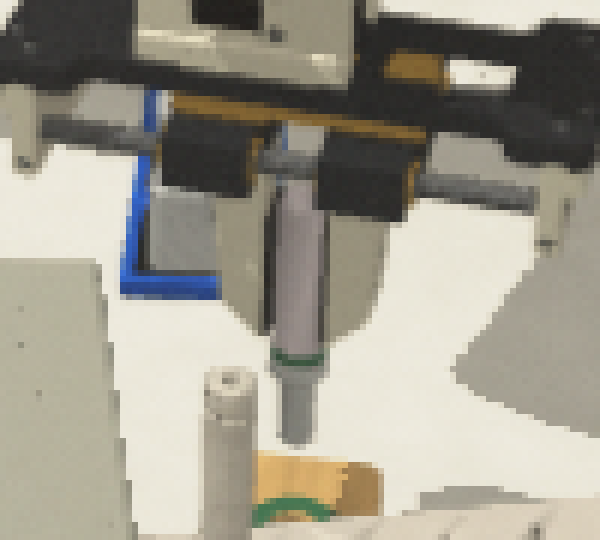

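```bash
python3 - <<'E'
from h import *
print(w2p("side",(.5063,-.2847,.0735)),p2w("side",(329,262.3),.0735))
E
```

```text
[328.99211877 263.03857771] [ 0.50673079 -0.28231671  0.0735    ]
```

>>> {"api": "move_arm", "payload": {
  "increments": [
    [10,-16,-48,-1,0,0,0],
    [10,-17.7,-52,-1,0,0,0],
    [10,-17.7,-52,-1,0,0,0],
    [10,-17.7,-52,-1,0,0,0],
    [10,-17.7,-52,-1,0,0,0],
    [10,-11,-33,0,0,0,0],
    [10,-3,-9,0,0,0,0],
    [10,0,0,0,0,0,0]
  ]
}}

```text
time: 8.82
tool_pos: [0.5268, 0.0377, 0.1213]
tool_rot: [3.14, 0.014, -0.403]
contact_force: [0.9, -0.0, -2.2]
opening: 0.017
```

```bash
python3 tgt.py "(.5308,.0543,.105,-.4)"
```

```text
t 8.825 [0.5268 0.0377 0.1213] [ 3.1402  0.0136 -0.403 ] F [ 0.9 -0.  -2.2] [-0.11  0.05 -0.04] op 0.017
shift mm [ -2.6 -16.9  16.3] turn [ 0.0014  0.0136 -0.003 ]
```

>>> {"api": "move_arm", "payload": {
  "increments": [
    [10,-2,-13,6,0.001,0.014,-0.003],
    [10,0,-3,6,0,0,0],
    [10,0,0,3,0,0,0],
    [10,0,0,0,0,0,0]
  ]
}}

```text
time: 9.32
tool_pos: [0.5313, 0.051, 0.1044]
tool_rot: [3.14, -0.0, -0.404]
contact_force: [0.3, 0.2, -1.3]
opening: 0.0168
```

```bash
python3 tgt.py "(.5308,.0543,.100,-.4)"; python3 - <<'E'
from cell import robot
import cv2
for n,(a,b,c,d) in {"side":(150,240,280,380)}.items():
    i=robot.read_camera(n)["img"][:,:,::-1]; cv2.imwrite(f"pics/g4{n}.png",cv2.resize(i[a:b,c:d],None,fx=6,fy=6,interpolation=cv2.INTER_NEAREST))
E
```

```text
t 9.325 [0.5313 0.051  0.1044] [ 3.1401e+00 -1.0000e-04 -4.0370e-01] F [ 0.3  0.2 -1.3] [-0.04  0.06  0.01] op 0.0168
shift mm [-1.7 -2.9  4.3] turn [ 0.0015 -0.0001 -0.0037]
```

View pics/g4side.png

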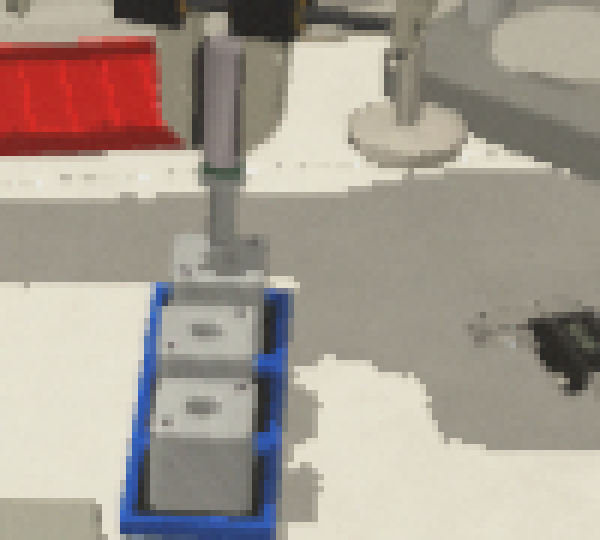

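>>> {"api": "move_arm", "payload": {
  "increments": [
    [10,-1.7,-2.9,2,0.001,0,-0.004],
    [10,0,0,0,0,0,0],
    [10,0,0,0,0,0,0]
  ]
}}

```text
time: 9.75
tool_pos: [0.5312, 0.0542, 0.1028]
tool_rot: [-3.142, -0.001, -0.4]
contact_force: [-0.3, -0.4, -0.7]
opening: 0.0163
```

```bash
python3 tgt.py "(.5308,.0543,.097,-.4)"
```

```text
t 9.75 [0.5312 0.0542 0.1028] [-3.1416e+00 -1.2000e-03 -4.0010e-01] F [-0.3 -0.4 -0.7] [-0.18  0.1   0.  ] op 0.0163
shift mm [-0.4  0.   5.8] turn [-0.     -0.0012 -0.0001]
```

Descend at ~12 mm/s to just past the expected contact height (0.0944).

>>> {"api": "move_arm", "payload": {
  "increments": [
    [10,-0.3,0,2,0,-0.001,0],
    [10,0,0,2,0,0,0],
    [10,0,0,1.5,0,0,0],
    [10,0,0,1.5,0,0,0]
  ]
}}

```text
time: 10.25
tool_pos: [0.531, 0.0543, 0.0955]
tool_rot: [-3.142, -0.0, -0.4]
contact_force: [0.7, 0.5, -1.1]
opening: 0.0165
```

```bash
python3 tgt.py "(.5308,.0543,.092,-.4)"
```

```text
t 10.25 [0.531  0.0543 0.0955] [-3.1415e+00 -4.0000e-04 -4.0000e-01] F [ 0.7  0.5 -1.1] [-0.16  0.12 -0.01] op 0.0165
shift mm [-0.2  0.   3.5] turn [-0.0001 -0.0004 -0.    ]
```

>>> {"api": "move_arm", "payload": {
  "increments": [
    [10,-0.2,0,1.3,0,0,0],
    [10,0,0,1.3,0,0,0],
    [10,0,0,1.3,0,0,0]
  ]
}}

```text
time: 10.62
tool_pos: [0.5308, 0.0543, 0.0912]
tool_rot: [-3.142, -0.0, -0.4]
contact_force: [0.3, -0.1, -0.3]
opening: 0.0171
```

```bash
python3 tgt.py "(.5308,.0543,.064,-.4)"
```

```text
t 10.625 [0.5308 0.0543 0.0912] [-3.1415e+00 -4.0000e-04 -4.0000e-01] F [ 0.3 -0.1 -0.3] [-0.11  0.12  0.03] op 0.0171
shift mm [ 0.   0.  27.2] turn [-0.     -0.0004 -0.    ]
```

>>> {"api": "move_arm", "payload": {
  "increments": [
    [10,0,0,2,0,0,0],
    [10,0,0,2,0,0,0],
    [10,0,0,1.5,0,0,0],
    [10,0,0,1.3,0,0,0],
    [10,0,0,1.2,0,0,0]
  ]
}}

```text
time: 11.25
tool_pos: [0.5308, 0.0543, 0.0826]
tool_rot: [-3.142, -0.0, -0.4]
contact_force: [0.8, 0.8, -0.8]
opening: 0.0168
```

>>> {"api": "move_arm", "payload": {
  "increments": [
    [10,0,0,1.3,0,0,0],
    [10,0,0,1.3,0,0,0],
    [10,0,0,1.3,0,0,0]
  ]
}}

```text
time: 11.62
tool_pos: [0.5308, 0.0543, 0.0785]
tool_rot: [-3.142, -0.0, -0.4]
contact_force: [0.2, 0.2, -0.9]
opening: 0.0168
```

>>> {"api": "move_arm", "payload": {
  "increments": [
    [10,0,0,1.5,0,0,0],
    [10,0,0,2,0,0,0],
    [10,0,0,2,0,0,0],
    [10,0,0,2,0,0,0],
    [10,0,0,1.3,0,0,0]
  ]
}}

```text
time: 12.25
tool_pos: [0.5308, 0.0543, 0.069]
tool_rot: [-3.142, -0.0, -0.4]
contact_force: [0.4, -0.3, -0.9]
opening: 0.0168
```

>>> {"api": "move_arm", "payload": {
  "increments": [
    [10,0,0,1.3,0,0,0],
    [10,0,0,1.3,0,0,0],
    [10,0,0,1.2,0,0,0]
  ]
}}

```text
time: 12.62
tool_pos: [0.5308, 0.0543, 0.065]
tool_rot: [-3.142, -0.0, -0.4]
contact_force: [-0.6, 0.1, -0.8]
opening: 0.0173
```

>>> {"api": "move_arm", "payload": {
  "increments": [
    [10,0,0,1.2,0,0,0],
    [10,0,0,0.6,0,0,0]
  ]
}}

```text
time: 12.88
tool_pos: [0.5309, 0.0543, 0.0643]
tool_rot: [-3.141, -0.001, -0.4]
contact_force: [-2.9, 0.7, 6.3]
opening: 0.0164
```

>>> {"api": "move_arm", "payload": {
  "increments": [
    [10,0,0,-4,0,0,0],
    [10,0,0,-10,0,0,0],
    [10,0,0,-14,0,0,0],
    [10,0,0,-10,0,0,0],
    [10,0,0,-3,0,0,0]
  ]
}}

```text
time: 13.5
tool_pos: [0.5314, 0.0543, 0.1087]
tool_rot: [-3.141, -0.002, -0.4]
contact_force: [0.6, 0.2, -1.5]
opening: 0.0171
```

```bash
python3 tgt.py "(.5160,-.0065,.102,-.4)"
```

```text
t 13.5 [0.5314 0.0543 0.1087] [-3.1408e+00 -2.4000e-03 -4.0000e-01] F [ 0.6  0.2 -1.5] [-0.12  0.12 -0.03] op 0.0171
shift mm [ 9.5 62.   6.7] turn [-0.0008 -0.0024  0.    ]
```

>>> {"api": "move_arm", "payload": {
  "increments": [
    [10,2.5,17,0,0,0,0],
    [10,3.5,20,0,0,0,0],
    [10,2,13,1,0,0,0],
    [10,0.5,4,1,0,-0.002,0],
    [10,0,0,0,0,0,0]
  ]
}}

```text
time: 14.12
tool_pos: [0.5164, -0.0027, 0.1059]
tool_rot: [3.142, 0.001, -0.401]
contact_force: [0.4, -0.3, -0.7]
opening: 0.0168
```

```bash
python3 tgt.py "(.5160,-.0065,.102,-.4)"
```

```text
t 14.125 [ 0.5164 -0.0027  0.1059] [ 3.1415e+00  1.3000e-03 -4.0050e-01] F [ 0.4 -0.3 -0.7] [-0.08  0.12 -0.02] op 0.0168
shift mm [1.2 3.7 3.9] turn [ 0.0001  0.0013 -0.0005]
```

>>> {"api": "move_arm", "payload": {
  "increments": [
    [10,1.1,3.4,3,0,0.001,0],
    [10,0,0,0.5,0,0,0],
    [10,0,0,0,0,0,0]
  ]
}}

```text
time: 14.5
tool_pos: [0.5161, -0.0056, 0.1019]
tool_rot: [-3.141, 0.001, -0.399]
contact_force: [0.5, 0.6, -0.5]
opening: 0.0166
```

```bash
python3 tgt.py "(.5160,-.0065,.096,-.4)"
```

```text
t 14.5 [ 0.5161 -0.0056  0.1019] [-3.1415e+00  6.0000e-04 -3.9940e-01] F [ 0.5  0.6 -0.5] [-0.12  0.12 -0.03] op 0.0166
shift mm [0.2 0.9 5.9] turn [-0.0001  0.0006  0.0006]
```

>>> {"api": "move_arm", "payload": {
  "increments": [
    [10,0.2,0.9,2,0,0,0],
    [10,0,0,1.8,0,0,0],
    [10,0,0,1.5,0,0,0],
    [10,0,0,1.3,0,0,0],
    [10,0,0,1.2,0,0,0]
  ]
}}

```text
time: 15.12
tool_pos: [0.5161, -0.0061, 0.0936]
tool_rot: [-3.141, 0.0, -0.399]
contact_force: [0.1, 0.4, -0.9]
opening: 0.0168
```

>>> {"api": "move_arm", "payload": {
  "increments": [
    [10,0,0,1.2,0,0,0],
    [10,0,0,1.2,0,0,0]
  ]
}}

```text
time: 15.38
tool_pos: [0.5161, -0.0061, 0.0911]
tool_rot: [-3.141, 0.0, -0.399]
contact_force: [0.3, 0.3, -1.0]
opening: 0.0171
```

In the bore (z well below the face contact, no force). Continue towards the possible step at 0.0804.

>>> {"api": "move_arm", "payload": {
  "increments": [
    [10,0,0,2,0,0,0],
    [10,0,0,2,0,0,0],
    [10,0,0,1.5,0,0,0],
    [10,0,0,1.3,0,0,0],
    [10,0,0,1.2,0,0,0]
  ]
}}

```text
time: 16.0
tool_pos: [0.5161, -0.0062, 0.0825]
tool_rot: [-3.141, 0.0, -0.399]
contact_force: [0.1, 0.5, -0.4]
opening: 0.0168
```

>>> {"api": "move_arm", "payload": {
  "increments": [
    [10,0,0,1.2,0,0,0],
    [10,0,0,1.2,0,0,0],
    [10,0,0,1.2,0,0,0]
  ]
}}

```text
time: 16.38
tool_pos: [0.5161, -0.0061, 0.0787]
tool_rot: [-3.141, 0.0, -0.399]
contact_force: [-0.5, 0.3, -1.0]
opening: 0.0168
```

>>> {"api": "move_arm", "payload": {
  "increments": [
    [10,0,0,1.5,0,0,0],
    [10,0,0,2,0,0,0],
    [10,0,0,2,0,0,0],
    [10,0,0,2,0,0,0],
    [10,0,0,1.3,0,0,0]
  ]
}}

```text
time: 17.0
tool_pos: [0.5161, -0.0062, 0.0692]
tool_rot: [-3.141, 0.0, -0.399]
contact_force: [0.2, 0.2, -1.5]
opening: 0.0164
```

>>> {"api": "move_arm", "payload": {
  "increments": [
    [10,0,0,1.3,0,0,0],
    [10,0,0,1.3,0,0,0],
    [10,0,0,1.2,0,0,0]
  ]
}}

```text
time: 17.38
tool_pos: [0.5161, -0.0062, 0.0652]
tool_rot: [-3.141, 0.0, -0.399]
contact_force: [-0.2, -0.2, -2.3]
opening: 0.0166
```

>>> {"api": "move_arm", "payload": {
  "increments": [
    [10,0,0,1.2,0,0,0],
    [10,0,0,0.6,0,0,0]
  ]
}}

```text
time: 17.62
tool_pos: [0.5162, -0.0062, 0.0643]
tool_rot: [-3.141, -0.0, -0.399]
contact_force: [-3.0, 0.6, 7.6]
opening: 0.017
```

>>> {"api": "move_arm", "payload": {
  "increments": [
    [10,0,0,-4,0,0,0],
    [10,0,0,-10,0,0,0],
    [10,0,0,-14,0,0,0],
    [10,0,0,-10,0,0,0],
    [10,0,0,-3,0,0,0]
  ]
}}

```text
time: 18.25
tool_pos: [0.5167, -0.0063, 0.1087]
tool_rot: [-3.141, -0.002, -0.399]
contact_force: [0.0, 0.7, -0.6]
opening: 0.0166
```

```bash
python3 tgt.py "(.5060,-.0658,.102,-.4)"
```

```text
t 18.25 [ 0.5167 -0.0063  0.1087] [-3.1409e+00 -1.8000e-03 -3.9870e-01] F [ 0.   0.7 -0.6] [-0.19  0.04  0.01] op 0.0166
shift mm [13.2 59.   6.7] turn [-0.0007 -0.0018  0.0013]
```

>>> {"api": "move_arm", "payload": {
  "increments": [
    [10,4,17,0,0,0,0],
    [10,4.5,20,0,0,0,0],
    [10,3,13,1,0,0,0],
    [10,0.7,3,1,0,-0.002,0],
    [10,0,0,0,0,0,0]
  ]
}}

```text
time: 18.88
tool_pos: [0.506, -0.0638, 0.1059]
tool_rot: [-3.141, 0.002, -0.399]
contact_force: [0.4, 0.4, -1.4]
opening: 0.0168
```

```bash
python3 tgt.py "(.5060,-.0658,.102,-.4)"
```

```text
t 18.875 [ 0.506  -0.0638  0.1059] [-3.1415e+00  1.8000e-03 -3.9920e-01] F [ 0.4  0.4 -1.4] [-0.05  0.09 -0.01] op 0.0168
shift mm [0.8 1.8 3.9] turn [-0.0001  0.0018  0.0008]
```

>>> {"api": "move_arm", "payload": {
  "increments": [
    [10,0.8,1.8,3,0,0.002,0],
    [10,0,0,0.5,0,0,0],
    [10,0,0,0,0,0,0]
  ]
}}

```text
time: 19.25
tool_pos: [0.506, -0.0649, 0.1019]
tool_rot: [-3.141, 0.0, -0.398]
contact_force: [0.1, 0.3, -1.4]
opening: 0.0168
```

```bash
python3 tgt.py "(.5060,-.0658,.096,-.4)"
```

```text
t 19.25 [ 0.506  -0.0649  0.1019] [-3.1412e+00  3.0000e-04 -3.9800e-01] F [ 0.1  0.3 -1.4] [-0.09  0.05  0.01] op 0.0168
shift mm [0.3 0.8 5.9] turn [-0.0003  0.0003  0.002 ]
```

>>> {"api": "move_arm", "payload": {
  "increments": [
    [10,0.3,0.8,2,0,0,0.002],
    [10,0,0,1.8,0,0,0],
    [10,0,0,1.5,0,0,0],
    [10,0,0,1.3,0,0,0],
    [10,0,0,1.2,0,0,0]
  ]
}}

```text
time: 19.88
tool_pos: [0.5061, -0.0655, 0.0936]
tool_rot: [-3.141, 0.0, -0.399]
contact_force: [0.3, 0.5, -0.7]
opening: 0.0167
```

>>> {"api": "move_arm", "payload": {
  "increments": [
    [10,0,0,1.2,0,0,0],
    [10,0,0,1.2,0,0,0]
  ]
}}

```text
time: 20.12
tool_pos: [0.5061, -0.0655, 0.0911]
tool_rot: [-3.141, 0.0, -0.399]
contact_force: [0.5, 0.3, -0.9]
opening: 0.017
```

>>> {"api": "move_arm", "payload": {
  "increments": [
    [10,0,0,2,0,0,0],
    [10,0,0,2,0,0,0],
    [10,0,0,1.5,0,0,0],
    [10,0,0,1.3,0,0,0],
    [10,0,0,1.2,0,0,0]
  ]
}}

```text
time: 20.75
tool_pos: [0.5061, -0.0655, 0.0825]
tool_rot: [-3.141, 0.0, -0.399]
contact_force: [-0.1, -0.5, -0.5]
opening: 0.0168
```

>>> {"api": "move_arm", "payload": {
  "increments": [
    [10,0,0,1.2,0,0,0],
    [10,0,0,1.2,0,0,0]
  ]
}}

```text
time: 21.0
tool_pos: [0.5062, -0.0655, 0.08]
tool_rot: [-3.141, -0.0, -0.399]
contact_force: [-0.4, 0.2, 3.9]
opening: 0.0171
```

>>> {"api": "move_arm", "payload": {
  "increments": [
    [10,0,0,0.8,0,0,0],
    [10,0,0,0.3,0,0,0]
  ]
}}

```text
time: 21.25
tool_pos: [0.5064, -0.0656, 0.0799]
tool_rot: [-3.141, -0.001, -0.399]
contact_force: [-1.6, 0.2, 3.8]
opening: 0.0167
```

>>> {"api": "move_arm", "payload": {
  "increments": [
    [10,0,0,-4,0,0,0],
    [10,0,0,-10,0,0,0],
    [10,0,0,-10,0,0,0],
    [10,0,0,-3,0,0,0]
  ]
}}

```text
time: 21.75
tool_pos: [0.5066, -0.0656, 0.1087]
tool_rot: [-3.141, -0.001, -0.399]
contact_force: [-0.2, -0.3, -1.3]
opening: 0.0166
```

```bash
python3 tgt.py "(.5070,-.285,.105,-.4)"
```

```text
t 21.75 [ 0.5066 -0.0656  0.1087] [-3.1411e+00 -1.4000e-03 -3.9940e-01] F [-0.2 -0.3 -1.3] [-0.09  0.11 -0.  ] op 0.0166
shift mm [ 85.7 202.    3.7] turn [-0.0005 -0.0014  0.0006]
```

>>> {"api": "move_arm", "payload": {
  "increments": [
    [10,14,33,0,0,0,0],
    [10,19,45,0,0,0,0],
    [10,19,45,0,0,0,0],
    [10,15,36,0,0,0,0],
    [10,7,17,0,0,0,0],
    [10,2,5,0,0,0,0],
    [10,0,0,0,0,0,0]
  ]
}}

```text
time: 22.62
tool_pos: [0.5069, -0.2655, 0.1099]
tool_rot: [-3.14, -0.002, -0.397]
contact_force: [0.3, 0.6, -1.6]
opening: 0.017
```

```bash
python3 tgt.py "(.5070,-.285,.105,-.4)"
```

```text
t 22.625 [ 0.5069 -0.2655  0.1099] [-3.1398e+00 -2.4000e-03 -3.9650e-01] F [ 0.3  0.6 -1.6] [-0.1   0.11  0.02] op 0.017
shift mm [ 7.6 17.9  4.9] turn [-0.0018 -0.0024  0.0035]
```

>>> {"api": "move_arm", "payload": {
  "increments": [
    [10,5,12,8,-0.002,-0.002,0.003],
    [10,2,4.5,4,0,0,0],
    [10,0,0,1,0,0,0],
    [10,0,0,0,0,0,0]
  ]
}}

```text
time: 23.12
tool_pos: [0.5073, -0.2817, 0.0957]
tool_rot: [-3.141, 0.001, -0.396]
contact_force: [-0.2, 0.6, -1.2]
opening: 0.0168
```

```bash
python3 tgt.py "(.5070,-.285,.09,-.4)"
```

```text
t 23.125 [ 0.5073 -0.2817  0.0957] [-3.1412e+00  1.2000e-03 -3.9650e-01] F [-0.2  0.6 -1.2] [-0.07  0.05 -0.02] op 0.0168
shift mm [1.  3.2 5.7] turn [-0.0004  0.0012  0.0035]
```

>>> {"api": "move_arm", "payload": {
  "increments": [
    [10,1,3.2,4,0,0.001,0.003],
    [10,0,0,0.5,0,0,0],
    [10,0,0,0,0,0,0]
  ]
}}

```text
time: 23.5
tool_pos: [0.507, -0.2849, 0.091]
tool_rot: [-3.141, -0.0, -0.399]
contact_force: [0.4, 1.3, -0.0]
opening: 0.0169
```

```bash
python3 tgt.py "(.5070,-.285,.09,-.4)"
```

```text
t 23.5 [ 0.507  -0.2849  0.091 ] [-3.1412e+00 -1.0000e-04 -3.9930e-01] F [ 0.4  1.3 -0. ] [-0.13  0.11 -0.04] op 0.0169
shift mm [-0.   0.1  1. ] turn [-0.0004 -0.0001  0.0007]
```

>>> {"api": "move_arm", "payload": {
  "increments": [
    [10,0,0,1.8,0,0,0],
    [10,0,0,2,0,0,0],
    [10,0,0,2,0,0,0],
    [10,0,0,2,0,0,0],
    [10,0,0,2,0,0,0]
  ]
}}

```text
time: 24.12
tool_pos: [0.5071, -0.2849, 0.0808]
tool_rot: [-3.141, -0.001, -0.399]
contact_force: [-0.3, -0.5, -0.8]
opening: 0.0169
```

>>> {"api": "move_arm", "payload": {
  "increments": [
    [10,0,0,4,0,0,0],
    [10,0,0,6,0,0,0],
    [10,0,0,6,0,0,0],
    [10,0,0,3,0,0,0],
    [10,0,0,1.5,0,0,0]
  ]
}}

```text
time: 24.75
tool_pos: [0.5069, -0.2848, 0.0584]
tool_rot: [-3.141, 0.0, -0.399]
contact_force: [-0.7, -0.9, -1.9]
opening: 0.0167
```

>>> {"api": "move_arm", "payload": {
  "increments": [
    [10,0,0,1.3,0,0,0],
    [10,0,0,1.3,0,0,0],
    [10,0,0,1.2,0,0,0],
    [10,0,0,0.8,0,0,0]
  ]
}}

```text
time: 25.25
tool_pos: [0.5072, -0.2849, 0.0543]
tool_rot: [-3.141, -0.001, -0.399]
contact_force: [-2.6, 1.4, 7.3]
opening: 0.0168
```

>>> {"api": "move_arm", "payload": {
  "increments": [
    [30,0,0,0,0,0,0],
    [60,0,0,0,0,0,0],
    [60,0,0,-12,0,0,0],
    [75,0,0,-35,0,0,0],
    [75,0,0,-35,0,0,0],
    [75,0,0,-12,0,0,0]
  ]
}}

```text
time: 26.0
tool_pos: [0.5071, -0.2849, 0.1521]
tool_rot: [-3.141, -0.0, -0.399]
contact_force: [0.2, -0.1, -0.2]
opening: 0.0717
```

```bash
python3 - <<'E'
from cell import robot
import cv2
for n,(a,b,c,d) in {"side":(220,290,300,380),"top":(160,260,400,500)}.items():
    i=robot.read_camera(n)["img"][:,:,::-1]; cv2.imwrite(f"pics/g6{n}.png",cv2.resize(i[a:b,c:d],None,fx=6,fy=6,interpolation=cv2.INTER_NEAREST))
E
python3 plan.py 75 55 "[(.5062,-.0655,.14,-.203)]"; python3 tgt.py "(.5062,-.0655,.14,-.203)"
```

```text
26.1 [ 0.5068 -0.2847  0.151 ] [-3.1409e+00  7.0000e-04 -3.9930e-01] [-0.8  0.5 -0.6] 0.074
[75.0, -21.5, -50.5, 2.8, 0, 0, -0.18]
[75.0, -12.1, -53.6, 2.8, 0, 0, -0.016]
[75.0, -11.2, -53.8, 2.8, 0, 0, -0.0]
[75.0, -11.1, -53.3, 2.7, 0, 0, -0.0]
t 26.1 [ 0.5068 -0.2847  0.151 ] [-3.1409e+00  7.0000e-04 -3.9930e-01] F [-0.8  0.5 -0.6] [-0.11  0.01  0.05] op 0.074
shift mm [ -85.8 -201.7   11.2] turn [-0.0008  0.0006 -0.1963]
```

View pics/g6side.png

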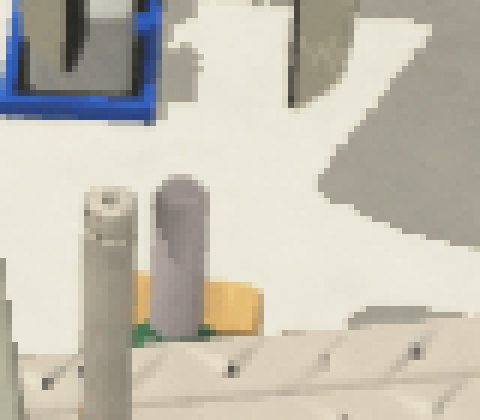

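>>> {"api": "move_arm", "payload": {
  "increments": [
    [70,-16,-38,0,0,0,-0.18],
    [70,-11,-50,2,0,0,-0.01],
    [70,-11,-50,2,0,0,0],
    [70,-8,-35,2,0,0,0],
    [70,-2,-10,1,0,0,0],
    [70,0,0,0,0,0,0]
  ]
}}

```text
time: 26.85
tool_pos: [0.5016, -0.0896, 0.1362]
tool_rot: [-3.139, 0.012, -0.205]
contact_force: [-0.1, 0.1, -0.1]
opening: 0.0702
```

```bash
python3 tgt.py "(.5062,-.0655,.08,-.208)"
```

```text
t 26.85 [ 0.5016 -0.0896  0.1362] [-3.1389  0.0122 -0.2047] F [-0.1  0.1 -0.1] [-0.16  0.11 -0.02] op 0.0702
shift mm [  0.3 -24.4  56.3] turn [-0.0027  0.0122  0.0033]
```

>>> {"api": "move_arm", "payload": {
  "increments": [
    [70,0,-16,12,-0.003,0.012,0.003],
    [70,0,-7,20,0,0,0],
    [70,0,0,12,0,0,0],
    [70,0,0,2,0,0,0],
    [70,0,0,0,0,0,0]
  ]
}}

```text
time: 27.48
tool_pos: [0.5072, -0.0726, 0.0881]
tool_rot: [3.14, -0.001, -0.213]
contact_force: [-1.4, 0.4, -0.9]
opening: 0.07
```

```bash
python3 tgt.py "(.5062,-.0655,.018,-.208)"
```

```text
t 27.475 [ 0.5072 -0.0726  0.0881] [ 3.1396e+00 -8.0000e-04 -2.1340e-01] F [-1.4  0.4 -0.9] [-0.11  0.06  0.  ] op 0.07
shift mm [-2.6 -6.9 70.1] turn [ 0.002  -0.0008 -0.0054]
```

>>> {"api": "move_arm", "payload": {
  "increments": [
    [70,-2.5,-6.5,12,0.002,-0.001,-0.005],
    [70,0,0,8,0,0,0],
    [70,0,0,1,0,0,0],
    [70,0,0,0,0,0,0]
  ]
}}

```text
time: 27.98
tool_pos: [0.5066, -0.0659, 0.0664]
tool_rot: [-3.142, -0.001, -0.208]
contact_force: [-0.2, -1.2, 0.5]
opening: 0.0702
```

```bash
python3 tgt.py "(.5062,-.0655,.018,-.208)"
```

```text
t 27.975 [ 0.5066 -0.0659  0.0664] [-3.1416e+00 -1.2000e-03 -2.0850e-01] F [-0.2 -1.2  0.5] [-0.1   0.07  0.01] op 0.0702
shift mm [-0.5 -0.3 48.4] turn [-0.     -0.0012 -0.0005]
```

>>> {"api": "move_arm", "payload": {
  "increments": [
    [70,-0.5,-0.3,10,0,-0.001,0],
    [70,0,0,12,0,0,0],
    [70,0,0,12,0,0,0],
    [70,0,0,7,0,0,0],
    [70,0,0,2,0,0,0],
    [70,0,0,0,0,0,0]
  ]
}}

```text
time: 28.72
tool_pos: [0.5061, -0.0654, 0.0201]
tool_rot: [-3.142, 0.0, -0.208]
contact_force: [0.5, -0.0, -0.6]
opening: 0.0699
```

```bash
python3 tgt.py "(.5062,-.0655,.018,-.208)"
```

```text
t 28.725 [ 0.5061 -0.0654  0.0201] [-3.1415e+00  4.0000e-04 -2.0850e-01] F [ 0.5 -0.  -0.6] [-0.08  0.06 -0.  ] op 0.0699
shift mm [0.1 0.  2.1] turn [-0.0001  0.0004 -0.0005]
```

>>> {"api": "move_arm", "payload": {
  "increments": [
    [38,0,0,1,0,0,0],
    [38,0,0,0,0,0,0],
    [38,0,0,0,0,0,0],
    [38,0,0,0,0,0,0],
    [36,0,0,0,0,0,0],
    [36,0,0,0,0,0,0]
  ],
  "newtons": 45
}}

```text
time: 29.48
tool_pos: [0.5068, -0.0656, 0.0198]
tool_rot: [3.141, -0.002, -0.208]
contact_force: [-0.2, -0.2, -0.9]
opening: 0.0418
```

```bash
python3 tgt.py "(.5062,-.0655,.08,-.208)"
```

```text
t 29.475 [ 0.5068 -0.0656  0.0198] [ 3.1415e+00 -1.7000e-03 -2.0840e-01] F [-0.2 -0.2 -0.9] [-0.12 -0.01  0.04] op 0.0418
shift mm [ -0.5   0.  -60.2] turn [ 0.0001 -0.0017 -0.0004]
```

>>> {"api": "move_arm", "payload": {
  "increments": [
    [36,0,0,-6,0,0,0],
    [36,0,0,-18,0,0,0],
    [36,0,0,-28,0,0,0],
    [36,0,0,-20,0,0,0],
    [36,0,0,-5,0,0,0]
  ]
}}

```text
time: 30.1
tool_pos: [0.5041, -0.0648, 0.0976]
tool_rot: [-3.141, 0.006, -0.208]
contact_force: [0.5, 0.5, -4.4]
opening: 0.0421
```

```bash
python3 tgt.py "(.486,.295,.11,0)"; python3 - <<'E'
from h import *
for z in (.1,.2,.3): print("head low edge",z,[p2w("top",q,z).round(3) for q in ((170,120),(197,147),(205,115))])
s=cv2.imread("pics/side0.png"); hsv=cv2.cvtColor(s,cv2.COLOR_BGR2HSV)
m=(((hsv[...,0]<8)|(hsv[...,0]>172))&(hsv[...,1]>150)); m[:145]=0; m[185:]=0; m[:,:255]=0; m[:,325:]=0
ys,xs=np.nonzero(m); ol=np.zeros(m.shape,np.uint8)
best=[]
from scipy.optimize import minimize
def mask(x,y,a):
    c,sn=np.cos(a),np.sin(a); P=[]
    for dx in(-.063,.063):
        for dy in(-.053,.053):
            for z in(0,.014): P.append(w2p("side",(x+c*dx-sn*dy,y+sn*dx+c*dy,z)))
    h=cv2.convexHull(np.array(P,np.float32)); o=np.zeros((400*4,640*4),np.uint8); cv2.fillConvexPoly(o,((h+.5)*4).astype(np.int32),1); return cv2.resize(o.astype(np.float32),(640,400),interpolation=cv2.INTER_AREA)
r=min(((np.abs(mask(x,y,.018)-m).sum(),x,y) for x in np.arange(.474,.5,.002) for y in np.arange(.28,.31,.002))); print(m.sum(),r)
E
```

```text
t 30.1 [ 0.5041 -0.0648  0.0976] [-3.1412  0.0057 -0.2084] F [ 0.5  0.5 -4.4] [-0.08  0.03  0.04] op 0.0421
shift mm [ -92.2 -348.3  -11.7] turn [-0.001   0.0056 -0.2084]
head low edge 0.1 [array([0.697, 0.313, 0.1  ]), array([0.639, 0.254, 0.1  ]), array([0.708, 0.238, 0.1  ])]
head low edge 0.2 [array([0.675, 0.284, 0.2  ]), array([0.622, 0.231, 0.2  ]), array([0.685, 0.216, 0.2  ])]
head low edge 0.3 [array([0.652, 0.255, 0.3  ]), array([0.605, 0.207, 0.3  ]), array([0.662, 0.194, 0.3  ])]
709 (np.float32(90.625), np.float64(0.488), np.float64(0.29800000000000004))
```

```bash
python3 plan.py 36 50 "[(.475,.12,.11,0),(.483,.296,.1,0)]"
```

```text
30.1 [ 0.5041 -0.0648  0.0976] [-3.1412  0.0057 -0.2084] [ 0.5  0.5 -4.4] 0.0421
[36.0, -17.8, -46.6, -3.3, 0, 0, -0.18]
[36.0, -9.1, -49.0, -3.3, 0, 0, -0.028]
[36.0, -7.8, -49.3, -3.3, 0, 0, -0.0]
[36.0, -5.8, -37.0, -2.5, 0, 0, -0.0]
[36.0, 2.3, -49.9, 2.8, 0, 0, -0.0]
[36.0, 2.3, -49.9, 2.8, 0, 0, -0.0]
[36.0, 2.3, -49.9, 2.8, 0, 0, -0.0]
[36.0, 1.2, -26.4, 1.5, 0, 0, -0.0]
```

>>> {"api": "move_arm", "payload": {
  "increments": [
    [36,-10,-25,-2,0,0,-0.06],
    [36,-13,-42,-3,0,0,-0.12],
    [36,-8,-45,-3,0,0,-0.028],
    [36,-6,-45,-2,0,0,0],
    [36,0,-45,0,0,0,0],
    [36,2,-45,2,0,0,0],
    [36,2,-45,2,0,0,0],
    [36,1,-28,1,0,0,0],
    [36,0,-8,0,0,0,0],
    [36,0,0,0,0,0,0]
  ]
}}

```text
time: 31.35
tool_pos: [0.4782, 0.2744, 0.0961]
tool_rot: [3.14, 0.018, 0.004]
contact_force: [-0.0, 0.1, -4.2]
opening: 0.0419
```

```bash
python3 tgt.py "(.483,.296,.06,0)"
```

```text
t 31.35 [0.4782 0.2744 0.0961] [3.1397 0.0178 0.0044] F [-0.   0.1 -4.2] [-0.08  0.05  0.02] op 0.0419
shift mm [  5.5 -21.7  36. ] turn [0.002  0.0178 0.0045]
```

>>> {"api": "move_arm", "payload": {
  "increments": [
    [36,4,-14,5,0.002,0.017,0.004],
    [36,1,-5,10,0,0,0],
    [36,0,-1,10,0,0,0],
    [36,0,0,4,0,0,0],
    [36,0,0,0,0,0,0]
  ]
}}

```text
time: 31.98
tool_pos: [0.4832, 0.2926, 0.064]
tool_rot: [3.14, 0.002, -0.003]
contact_force: [0.6, 0.2, -4.5]
opening: 0.0416
```

```bash
python3 tgt.py "(.483,.296,.022,0)"; python3 - <<'E'
from cell import robot
import cv2
i=robot.read_camera("side")["img"][:,:,::-1]; cv2.imwrite("pics/r1.png",cv2.resize(i[110:200,240:350],None,fx=6,fy=6,interpolation=cv2.INTER_NEAREST))
E
```

```text
t 31.975 [0.4832 0.2926 0.064 ] [ 3.1401e+00  2.1000e-03 -3.2000e-03] F [ 0.6  0.2 -4.5] [-0.08  0.03  0.03] op 0.0416
shift mm [-0.2 -3.5 42. ] turn [ 0.0015  0.0021 -0.0032]
```

View pics/r1.png

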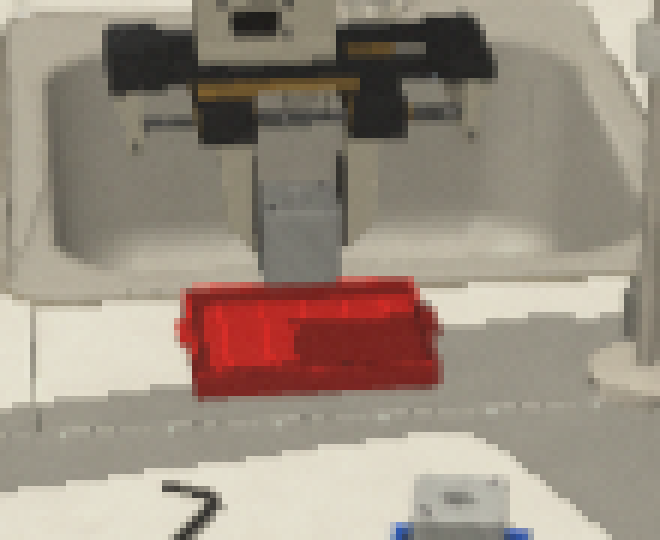

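Block held upright above the red tray (tray spans px 180–440, block at 300 in the crop). Lowering.

>>> {"api": "move_arm", "payload": {
  "increments": [
    [36,0,-3,8,0.001,0.002,-0.003],
    [36,0,0,10,0,0,0],
    [36,0,0,8,0,0,0],
    [36,0,0,4,0,0,0],
    [36,0,0,1.5,0,0,0],
    [36,0,0,1,0,0,0]
  ]
}}

```text
time: 32.78
tool_pos: [0.4837, 0.2957, 0.0298]
tool_rot: [-3.142, -0.001, -0.0]
contact_force: [0.4, -1.3, -5.3]
opening: 0.0418
```

```bash
python3 tgt.py "(.483,.296,.0198,0)"
```

```text
t 32.775 [0.4837 0.2957 0.0298] [-3.1416e+00 -1.1000e-03 -3.0000e-04] F [ 0.4 -1.3 -5.3] [-0.09  0.05 -0.03] op 0.0418
shift mm [-0.7 -0.3 10. ] turn [-0.     -0.0011 -0.0003]
```

>>> {"api": "move_arm", "payload": {
  "increments": [
    [36,0,0,3,0,-0.001,0],
    [36,0,0,2.5,0,0,0],
    [36,0,0,1.5,0,0,0],
    [36,0,0,1.2,0,0,0]
  ]
}}

```text
time: 33.28
tool_pos: [0.4841, 0.2959, 0.0215]
tool_rot: [-3.141, -0.001, -0.0]
contact_force: [-1.0, 0.3, -5.1]
opening: 0.0419
```

>>> {"api": "move_arm", "payload": {
  "increments": [
    [36,0,0,1,0,0,0],
    [36,0,0,0.8,0,0,0]
  ]
}}

```text
time: 33.52
tool_pos: [0.4841, 0.2959, 0.0198]
tool_rot: [-3.141, -0.001, -0.0]
contact_force: [-1.9, -0.5, 4.1]
opening: 0.0416
```

>>> {"api": "move_arm", "payload": {
  "increments": [
    [48,0,0,0,0,0,0],
    [60,0,0,0,0,0,0],
    [64,0,0,0,0,0,0],
    [64,0,0,-8,0,0,0],
    [64,0,0,-25,0,0,0],
    [64,0,0,-35,0,0,0],
    [64,0,0,-35,0,0,0],
    [64,-15,0,-20,0,0,0],
    [64,-50,0,0,0,0,0],
    [64,-50,0,0,0,0,0],
    [64,0,0,0,0,0,0]
  ]
}}

```text
time: 34.9
tool_pos: [0.3681, 0.2965, 0.152]
tool_rot: [-3.136, -0.01, -0.002]
contact_force: [0.4, -0.3, 1.1]
opening: 0.0643
```

```bash
python3 - <<'E'
from cell import robot
import cv2,numpy as np
i=robot.read_camera("side")["img"][:,:,::-1]; cv2.imwrite("pics/f1.png",cv2.resize(i[110:290,240:440],None,fx=3.3,fy=3.3))
i=robot.read_camera("top")["img"][:,:,::-1]; cv2.imwrite("pics/f2.png",cv2.resize(i[110:290,140:480],None,fx=2.35,fy=2.35))
print(robot.observe())
E
```

```text
{'time': 35.0, 'qpos': array([ 5.13698973e-01,  3.24163676e-01,  1.77804042e+00, -9.78632685e-04,
        1.02506190e+00,  5.17129933e-01]), 'qvel': array([-0.01623812,  0.02769872, -0.02951688,  0.00023539, -0.00232628,
       -0.0033117 ]), 'joint_efforts': array([ 6.86724074e-01, -3.96899986e+01, -2.03172040e+01,  1.18358550e-01,
        6.88393135e-02,  3.10923625e-02]), 'tool_pos': array([0.37147066, 0.29700962, 0.15223883]), 'tool_rot': array([-3.13524287e+00, -1.28701771e-02, -2.96985852e-03]), 'contact_force': array([ 1.43920702,  0.59403495, -0.52920633]), 'torque': array([-0.06576617,  0.12043195, -0.02906572]), 'opening': 0.06435993120503827}
```

View pics/f1.png

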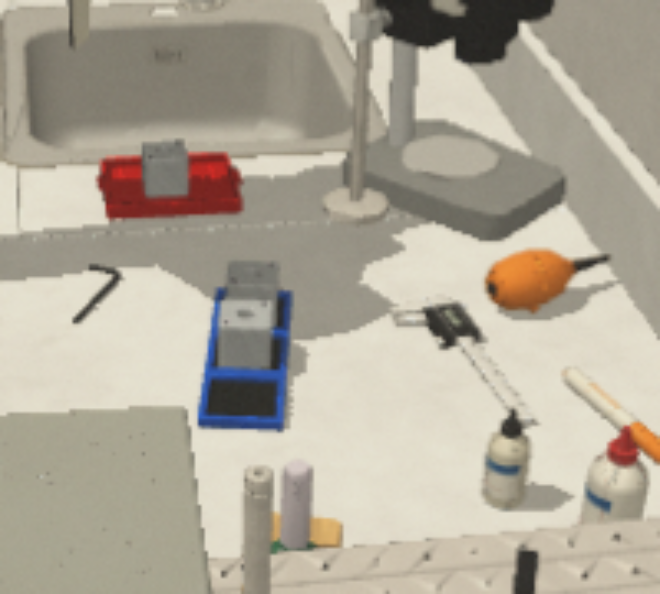

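View pics/f2.png

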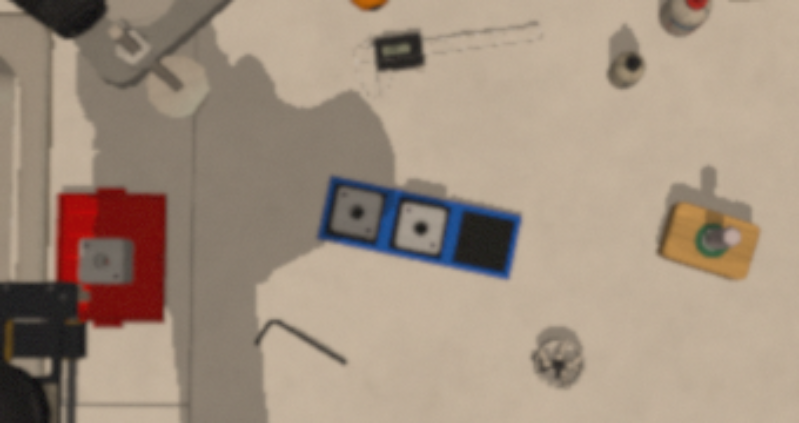

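```bash
python3 -c "
from cell import robot
print(robot.hand_in())"
```

```text
the job is handed in; nothing more can be done
None
```

The job is handed in at about 35 s on the robot's clock. The reject was the block from the right pocket, and it now stands in the red tray.

- **Gauging:** The gauge stopped with its collar on the face (30 mm deep, 6–8 N) in the left and middle blocks. In the right block it stopped on the step, about 14 mm down, at about 4 N. It entered each bore at the first try. The highest wrist reading at the end of a push was 7.6 N.
- **Gauge:** It is back in its stand. The tool stopped at the same height as when I gripped it (54.3 against 54.4 mm), and the pictures show it upright in the hole.
- **Reject:** I lowered the block slowly and the wrist force went from -5 N to +4 N as it touched the tray floor. It stood upright there, a few millimetres from the middle.
- **Last pictures:** From the side and the top, the two good blocks are in their pockets. The caliper, screw pot, oil bottle and hex key look unmoved, and the gripper is clear of everything.

No check failed or disagreed, though I judged the final layout by eye. I gripped the gauge three times before lifting it, because the first two grips were turned a few degrees off its hexagon flats.

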